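Shuttle a bur rack past a sprung drop gate

TASK

Press the long steel bar beside the chute down with one fingertip to raise the drop gate, and while you hold it down push the wooden bur rack, by its upright end plate, along the chute under the gate until it is fully home against the end stop; then let the bar up so that the gate drops shut behind the rack body. The gate must not touch the rack, the rack is only slid, never lifted or tipped, its three burs stay in it, and the things standing around are left alone.

Things in the scene. Friction and masses are not known exactly. Their poses are not given: they have to be found in the camera images.
- chute: Fixed straight chute, plywood base 300x84x6 mm. Origin on the desk, on its centre line, under the gate; x = push direction (world -y within 0.25 rad), y away from the robot, z up. Floor z = 6 mm. Aluminium side walls y = +-26.5 to 31.5, top z = 20. Gate axle along x at y = -37, z = 34, on posts at x = -198 and +22 (top z = 41). Space outside the walls is open.
- stop_face (a point): Centre of the face of the end stop that the rack body comes to rest against: chute x = +83 mm, 14 mm above the chute floor; the stop is 28 mm tall.
- gate (a joint): Drop gate angle, rad: 0 = shut (sprung shut), up to 0.95 as the press bar goes down. Shut, it blocks the rack body but clears the rack's thin tongue. From about 0.45 the body passes freely under it; 0.6 to 0.75 is comfortable. Holding it takes about 2 to 4 N down on the bar; let go, it springs shut.
- gate_blade (a point): Middle of the lower edge of the gate's steel blade, which hangs from the gate's arm: 6 mm thick (chute x = -3 to +3), 27 mm wide (chute y = -12 to +15). Shut, its lower edge is at z = 14 mm. Arm, blade and press bar are one rigid part.
- press_bar (a point): Point on the axis of the press bar at chute x = -120 mm; moves with the gate. Round steel rod, radius 6 mm, parallel to the chute from chute x = -205 to -35, on the robot's side (chute y about -71 to -73), 36 mm from the axle. Axis z: 46 mm shut, about 30 at 0.45 rad, 23 at 0.65, 14 at 0.95. A fingertip can slide along its top while pressing it.
- rack: Loose wooden rack, 0.2 to 0.45 kg, in the chute; origin under its body's centre, on the chute floor, axes as the chute's. Body: tray 74x50x18 mm (x +-37), three bays. Behind it a tongue 22 wide, 5 high, to an end plate 46 wide, 6 thick, 50 tall. Starts at chute x = -64 to -44; fully home at +46: body 6 mm past the blade, plate's rear face at chute x = -49.
- push_face (a point): Point on the rear face of the rack's end plate, on its centre line, 35 mm above the chute floor, at rack x = -95 mm. The face spans 46 mm across and 0 to 50 mm above the floor; push it along the chute's +x.
- bur_1: Steel bur with a black collet head, 58 mm long, 10 mm thick, lying loose in the rack's bay nearest the robot; origin at its middle, on its underside. It stays in the rack.
- bur_2: The like, 54 mm, in the middle bay.
- bur_3: The like, 54 mm, in the bay farthest from the robot.
- pitch_dop: Bystander: round wooden dop with black pitch, 52 mm across, 36 mm high, beyond the chute.
- small_dop: Bystander: the same, 48 mm across, 34 mm high, beyond the chute.
- salt_jar: Bystander: clear jar with a blue lid, 46 mm wide, 64 mm high, beyond the chute.
- offcut: Bystander: wooden block 50 x 58 x 26 mm past the chute's end.
- cutters: Bystander: flush cutters lying flat, 135 mm long, 12 mm high, across the open left end of the chute.

How it is judged:
By the outcome, as a careful person would: the job done as asked, in the order asked, and still so for the second after the job is handed in, with the robot touching nothing.
It also fails if it takes over 45 s, if anything falls off the work surface, if the arm or the gripper's body presses on something with over 40 N, if the wrist force passes 120 N, or if a joint passes its speed limit or range.

ROBOT

A 6-joint arm with a two-finger parallel gripper is mounted at the origin on a cart in front of the work surface, level with it; the furniture and walls round the work are solid. World frame = base frame: x ahead of the robot, y to its left, z up, the work surface at z = 0. Lengths are in m, angles in rad, forces in N, time in s.
With the tool pointing down it reaches from about 0.275 to 0.825 m from the base axis. Payload 4.9 kg.
Tool frame: the origin (TCP) lies midway between the tips of the shut fingers; the grasp point (between the pads) lies 19 mm behind it (robot.hold_point_z is the distance from the TCP to the grasp point, in m); z points along the fingers, y is the direction in which the jaws open and shut (so a half turn about z gives the same grasp; the last joint's range is limited). The gripper opens to 85 mm and grips with 20 to 120 N. Pads are 22 mm wide; open, the fingers measure 114 mm over their backs; the gripper's body (76 mm by 85 mm) begins 54 mm behind the grasp point. The pads swing forward as they close: fully open they stand 13 mm farther back than shut.
Start: joints at [1.073, 0.326, -0.193, 1.052, 0, 1.437], TCP at [0.196, 0.514, 0.231] pointing down, gripper open.
Joint ranges: [-2.65, 2.65], [-0.97, 1.79], [-1.3, 1.35], [-1.93, 2.1], [-1.47, 1.37], [-3.14, 3.14]. Speed limits (rad/s): [2.57, 2.57, 3.14, 3.14, 3.14, 3.14].

INTERFACE

Orientations are given as a rotation vector (axis times angle).
In Python, from workcell import monitor, get_image, get_calibration, robot gives the robot as it stands.
- The arm moves only by the tool jog_arm, never from a script. Its argument "plan" is a list of rows, each a list of 7 numbers: the turn, a rotation vector about the tool's x, y, z in rad, then the shift along the tool's x, y, z in m, then the opening, from 0 (shut) to 1 (fully open). A call has exactly 10 rows; each row shifts and turns the pose as measured when the row begins, along the tool's axes as they then stand; what a row does not reach is not made up. A row lasts 1/8 s, in which the tool goes at most 62.5 mm and 10.7 degrees, less where a joint would pass 70% of its speed; a pose out of reach is approached as far as the arm can. A call with a gripper value outside its range is refused whole. The fingers move at their own pace and stop on an object; "newtons" is the grip in N (left out, the last holds). Time passes only in rows, so rows that do not move let the fingers close, or fill a call up. It gives the time, the measured TCP pose, the force and the opening at its end, in the units of the state.
- monitor.state(): the state, without advancing time (a new reading comes with each control period).
- get_image(name): name is "side" or "top"; returns the picture (400x640x3 uint8, red, green, blue); there is no depth.
- get_calibration(name): a dict with "fov_y" (degrees; the focal length in pixels is half the picture's height over the tangent of half this angle, whatever the lens; pixels are square), "cx", "cy" (the principal point, pixels), "camera_from_world" (4x4, takes a point from world to camera coordinates). Camera axes: x right, y down, z forward; pixel columns grow to the right and rows downward; lengths in m; the calibration is good to about 2 mm. A picture is of the moment at which its call begins. get_calibration takes no time and is no camera call.
- robot.sign_off(): hands the job in, once; it reports no verdict.
The state is a dict: "clock": time; "joint_pos": joint angles; "qvel": joint speeds; "tau": joint torques, N m; "tcp_pos": TCP position; "tool_rot": TCP orientation; "wrist_force": force on the tool from outside, world axes, zero at the start; "moment": the same for the moment, N m; "opening": opening from 0.0 (shut) to 1.0 (fully open).
Only numpy, scipy, OpenCV 4.12 (cv2) and the standard library are available. Lean on these libraries where they do the work, as an engineer would, in place of code of your own. Each camera call takes 0.05 s, during which the arm holds its last target.

## Working session

There is one attempt and no reset: what is moved stays moved. The work goes in short steps, Python scripts to look and compute and a tool call to move; the robot and the scene stay as the last step left them, time stands still between calls to the robot, and variables do not carry over. Pictures are saved under pics/ and viewed, and the job is handed in when it is done.

Besides the shell and the picture viewer there is one more tool, called after ">>>" as name(argument=value, ...), one argument or row to a line, values as JSON. jog_arm: Moves the arm, as the interface text tells. Its arguments: {"type":"object","properties":{"plan":{"type":"array"},"newtons":{"type":"number"}},"required":["plan"]}

```bash
mkdir -p pics; ls
python3 - <<'E'
from workcell import monitor,get_image,get_calibration,robot
import cv2
print(monitor.state())
for n in("side","top"):
    c=get_calibration(n);print(n,c)
    cv2.imwrite(f"pics/{n}0.png",get_image(n)[:,:,::-1])
print(dir(robot),robot.hold_point_z)
E
```

```text
pics
{'clock': 0.0, 'joint_pos': array([ 1.07280383e+00,  3.26924871e-01, -1.93632431e-01,  1.05197698e+00,
       -3.21759477e-06,  1.43660527e+00]), 'qvel': array([ 0.00139047, -0.00116754, -0.00058593,  0.00147787, -0.00150713,
       -0.00065122]), 'tau': array([ 2.14354688e-03, -4.43404806e+01,  2.62438130e+01,  1.54903455e-02,
        6.42455825e-05,  1.23305750e-06]), 'tcp_pos': array([0.19540373, 0.51347863, 0.23049375]), 'tool_rot': array([-5.68214408e-01, -3.08923211e+00,  2.59585712e-03]), 'wrist_force': array([-0.24200368, -1.1133374 ,  0.79004277]), 'moment': array([-0.00589251,  0.01102344, -0.00783177]), 'opening': 1.0002824370161436}
side {'fov_y': 48.3211296184862, 'cx': 324.7002648167905, 'cy': 198.25928238006426, 'camera_from_world': array([[-0.8580718 , -0.51344219, -0.00948153,  0.44846129],
       [-0.30527186,  0.52484765, -0.79457161,  0.28675143],
       [ 0.41294295, -0.67890505, -0.60709642,  0.59939715],
       [ 0.        ,  0.        ,  0.        ,  1.        ]])}
top {'fov_y': 46.426049361051525, 'cx': 318.79198220048175, 'cy': 202.58187401825427, 'camera_from_world': array([[-0.00129208, -0.99925762,  0.03850375, -0.09854471],
       [-0.99462871, -0.00270092, -0.10347188,  0.5857982 ],
       [ 0.10349906, -0.03843063, -0.99388683,  0.91610465],
       [ 0.        ,  0.        ,  0.        ,  1.        ]])}
['MotionError', '__class__', '__delattr__', '__dict__', '__dir__', '__doc__', '__eq__', '__format__', '__ge__', '__getattribute__', '__getstate__', '__gt__', '__hash__', '__init__', '__init_subclass__', '__le__', '__lt__', '__module__', '__ne__', '__new__', '__reduce__', '__reduce_ex__', '__repr__', '__setattr__', '__sizeof__', '__str__', '__subclasshook__', '__weakref__', 'hold_point_z', 'sign_off'] 0.0187
```

View pics/side0.png

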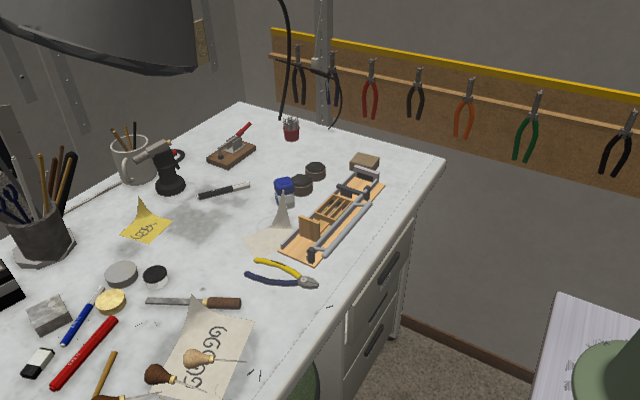

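View pics/top0.png

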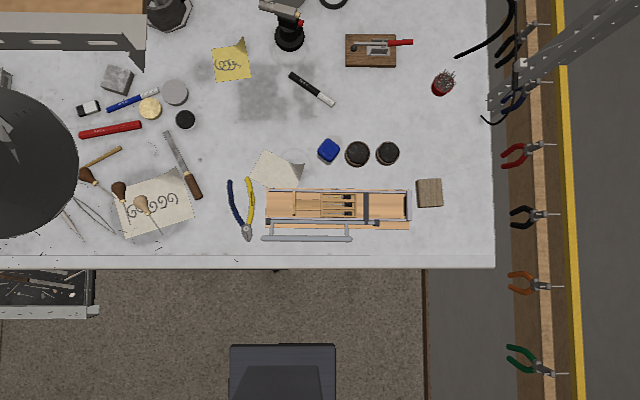

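Run:
```python
import cv2
a=cv2.imread("pics/top0.png")[170:260,225:450]; cv2.imwrite("pics/top0c.png",cv2.resize(a,None,fx=3.5,fy=3.5,interpolation=cv2.INTER_CUBIC))
a=cv2.imread("pics/side0.png")[145:275,260:395]; cv2.imwrite("pics/side0c.png",cv2.resize(a,None,fx=4.5,fy=4.5,interpolation=cv2.INTER_CUBIC))
```

```text
(no output)
```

View pics/top0c.png

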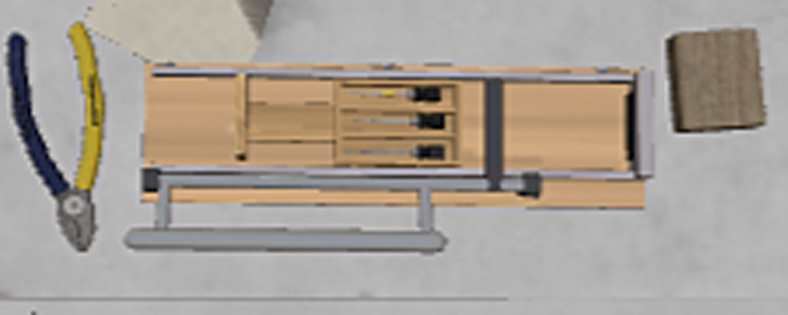

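View pics/side0c.png

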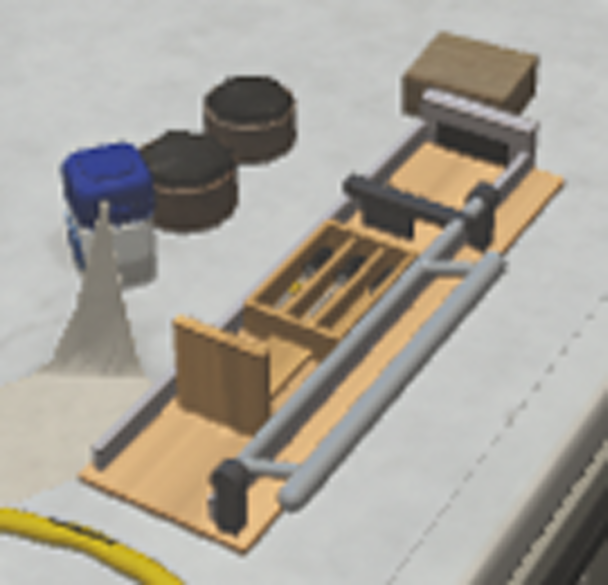

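```bash
cat > h.py <<'E'
import numpy as np,cv2
from workcell import monitor,get_image,get_calibration,robot
def proj(n,P):
    c=get_calibration(n);T=np.array(c["camera_from_world"]);f=200/np.tan(np.radians(c["fov_y"]/2))
    P=np.atleast_2d(P);q=P@T[:3,:3].T+T[:3,3]
    return np.c_[c["cx"]+f*q[:,0]/q[:,2],c["cy"]+f*q[:,1]/q[:,2]]
def c2w(p,P):  # p=(x0,y0,th): chute x dir = (-y world) rotated by th
    P=np.atleast_2d(P)*1e-3;a=-np.pi/2+p[2];c,s=np.cos(a),np.sin(a)
    return np.c_[p[0]+c*P[:,0]-s*P[:,1],p[1]+s*P[:,0]+c*P[:,1],P[:,2]]
def w2c(p,W):
    W=np.atleast_2d(W);a=-np.pi/2+p[2];c,s=np.cos(a),np.sin(a);d=W[:,:2]-np.array(p[:2])
    return 1e3*np.c_[c*d[:,0]+s*d[:,1],-s*d[:,0]+c*d[:,1],W[:,2]]
E
python3 - <<'E'
from h import *
from scipy.optimize import least_squares
T=lambda u,v:(u/3.5+225-.36,v/3.5+170-.36); S=lambda u,v:(u/4.5+260-.39,v/4.5+145-.39)
# (cam,pix, fn(r,b))
F=[("top",T(127,239),(-205,-71.0,46)),("top",T(444,240),(-35,-71.0,46)),("top",T(151,178),(-198,-37,41)),("top",T(531,183),(22,-37,41)),
("side",S(285,497),(-205,-71,46)),("side",S(499,262),(-35,-71,46)),("side",S(231,466),(-198,-37,41)),("side",S(485,188),(22,-37,41)),
("top",T(143,204),("b",-42,6)),("top",T(645,208),("B",-42,6)),("side",S(243,551),("b",-42,0)),("side",S(80,474),("b",42,6)),("side",S(564,182),("B",-42,6)),
("side",S(174,320),("r",23,56)),("side",S(268,355),("r",-23,56)),("side",S(178,398),("r",23,6)),("side",S(266,430),("r",-23,6)),
("top",T(238,75),("r",23,56)),("top",T(238,160),("r",-23,56)),
("top",T(636,71),(83,31,34)),("top",T(636,178),(83,-31,34))]
def res(p,full=False):
    sub={"b":p[4],"B":p[4]+300,"r":p[3]}
    W=np.vstack([c2w(p,[sub.get(f[2][0],f[2][0]),f[2][1],f[2][2]]) for f in F])
    R=np.array([proj(f[0],w)[0]-f[1] for f,w in zip(F,W)])
    return R if full else R.ravel()
s=least_squares(res,[0.45,-0.2,0,-150,-205],x_scale=[.1,.1,.1,100,100],loss="soft_l1")
np.set_printoptions(precision=2,suppress=True);print(s.x, "rack x",s.x[3]+95)
for f,r in zip(F,res(s.x,True)):print(f[0],f[2],r)
print(np.array(s.x).tolist())
for n in("top","side"):
    im=cv2.resize(get_image(n)[:,:,::-1],None,fx=4,fy=4,interpolation=cv2.INTER_CUBIC)
E
```

```text
[   0.58   -0.19   -0.02 -148.29 -204.06] rack x -53.28964628610788
top (-205, -71.0, 46) [ 2.49 -0.08]
top (-35, -71.0, 46) [-2.48  0.96]
top (-198, -37, 41) [-0.2   0.42]
top (22, -37, 41) [0.73 0.83]
side (-205, -71, 46) [2.19 0.53]
side (-35, -71, 46) [-0.54  1.09]
side (-198, -37, 41) [0.11 0.05]
side (22, -37, 41) [0.46 0.07]
top ('b', -42, 6) [ 0.28 -3.56]
top ('B', -42, 6) [ 0.53 -2.33]
side ('b', -42, 0) [-1.45  0.39]
side ('b', 42, 6) [-2.31 -1.45]
side ('B', -42, 6) [-0.89 -1.78]
side ('r', 23, 56) [ 0.45 -0.2 ]
side ('r', -23, 56) [0.01 0.19]
side ('r', 23, 6) [0.7  2.05]
side ('r', -23, 6) [0.89 3.26]
top ('r', 23, 56) [ 0.33 -0.42]
top ('r', -23, 56) [-0.14 -1.59]
top (83, 31, 34) [-0.2   0.41]
top (83, -31, 34) [-0.04  0.02]
[0.5817375968228632, -0.1939011762971776, -0.015679605751379076, -148.28964628610788, -204.06274904280252]
```

```bash
cat > fit.py <<'E'
from h import *
from scipy.optimize import least_squares
T=lambda u,v:(u/3.5+225-.36,v/3.5+170-.36); S=lambda u,v:(u/4.5+260-.39,v/4.5+145-.39)
F=[("top",T(127,239),(-209.5,-71.5,46)),("top",T(444,240),(-30.5,-71.5,46)),("top",T(151,178),(-198,-37,41)),("top",T(531,183),(22,-37,41)),
("side",S(231,466),(-198,-37,41)),("side",S(485,188),(22,-37,41)),
("side",S(174,320),("r",23,56)),("side",S(268,355),("r",-23,56)),
("top",T(238,75),("r",23,56)),("top",T(238,160),("r",-23,56)),
("top",T(636,71),(83,31,34)),("top",T(636,178),(83,-31,34))]
def res(p,full=False):
    sub={"r":p[3]}
    W=np.vstack([c2w(p,[sub.get(f[2][0],f[2][0]),f[2][1],f[2][2]]) for f in F])
    R=np.array([proj(f[0],w)[0]-f[1] for f,w in zip(F,W)])
    return R if full else R.ravel()
s=least_squares(res,[0.45,-0.2,0,-150],x_scale=[.1,.1,.1,100],loss="soft_l1")
np.set_printoptions(precision=2,suppress=True);print(s.x.tolist(), "rack x",s.x[3]+95)
for f,r in zip(F,res(s.x,True)):print(f[0],f[2],r)
p=s.x;r=p[3]
def box(x0,x1,y0,y1,z0,z1):
    v=np.array([[x,y,z] for x in(x0,x1) for y in(y0,y1) for z in(z0,z1)]);E=[(i,j) for i in range(8) for j in range(i) if bin(i^j).count("1")==1]
    return [(v[i],v[j]) for i,j in E]
L=box(-198,83,26.5,31.5,6,20)+box(-198,83,-31.5,-26.5,6,20)+box(r,r+6,-23,23,6,56)+box(r+58,r+132,-25,25,6,24)+[((-205,-71.5,46),(-35,-71.5,46))]+box(-3,3,-12,15,14,40)+box(83,93,-31,31,6,34)
for n,o,k,(w,h) in(("top",(225,170),3.5,(225,90)),("side",(260,145),4.5,(135,130))):
    im=cv2.imread(f"pics/{n}0.png")[o[1]:o[1]+h,o[0]:o[0]+w];im=cv2.resize(im,None,fx=k,fy=k,interpolation=cv2.INTER_CUBIC)
    for a,b in L:
        q=(proj(n,c2w(p,[a,b]))-o+.5)*k
        cv2.line(im,*[tuple(int(x) for x in t) for t in q],(0,0,255),1,cv2.LINE_AA)
    cv2.imwrite(f"pics/{n}_ov.png",im)
E
python3 fit.py
```

```text
[0.5824849284523074, -0.1937036670042184, -0.012126978693024778, -148.30783718965048] rack x -53.307837189650485
top (-209.5, -71.5, 46) [0.22 0.14]
top (-30.5, -71.5, 46) [-0.2   0.93]
top (-198, -37, 41) [-0.24  0.4 ]
top (22, -37, 41) [0.69 0.42]
side (-198, -37, 41) [0.07 0.07]
side (22, -37, 41) [ 0.09 -0.03]
side ('r', 23, 56) [ 0.27 -0.15]
side ('r', -23, 56) [-0.13  0.19]
top ('r', 23, 56) [ 0.18 -0.53]
top ('r', -23, 56) [-0.21 -1.7 ]
top (83, 31, 34) [-0.35 -0.1 ]
top (83, -31, 34) [-0.09 -0.49]
```

View pics/top_ov.png

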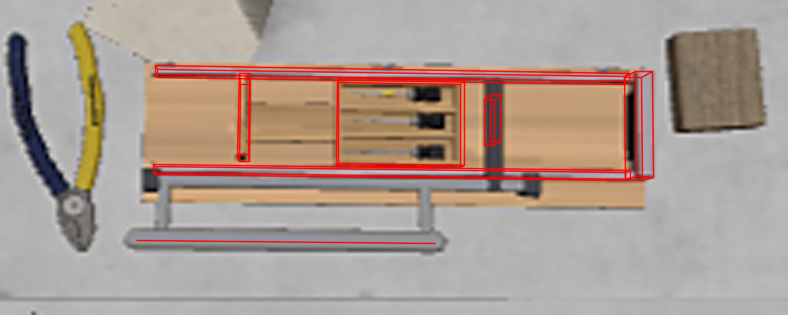

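View pics/side_ov.png

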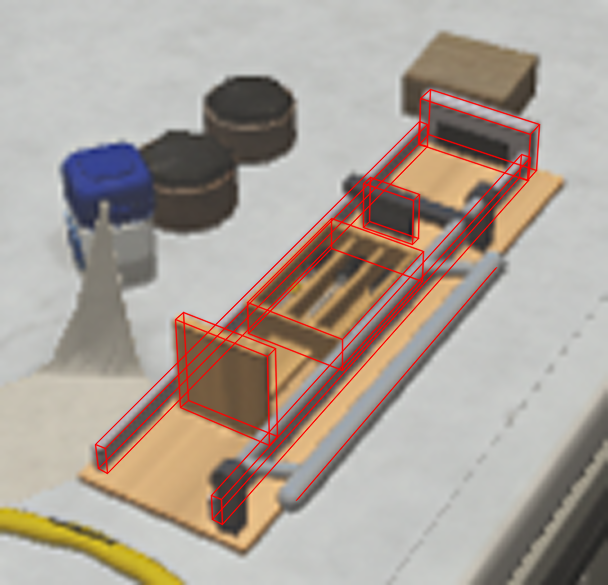

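Run:
```python
from h import *
np.set_printoptions(precision=3,suppress=True)
def ray(n,u,v):
    c=get_calibration(n);T=np.array(c["camera_from_world"]);f=200/np.tan(np.radians(c["fov_y"]/2))
    R=T[:3,:3];return -R.T@T[:3,3],R.T@np.array([(u-c["cx"])/f,(v-c["cy"])/f,1])
for z in(.1,.2,.3,.4,.5,.6):
    P=[]
    for uv in((78,163),(5,90),(5,236)):
        o,d=ray("top",*uv);P.append(o+d*(z-o[2])/d[2])
    c=(P[1]+P[2])/2;r=np.linalg.norm(P[1]-P[2])/2
    t=np.linspace(0,6.28,60);C=c+r*np.c_[np.cos(t),np.sin(t),0*t]
    q=proj("side",C);print(z,c,r,"edge",P[0],"side umax",q[:,0].max(),"vmax",q[:,1].max(), q[:,0].min())
print(ray("side",320,200)[0],ray("top",320,200)[0])
p=[0.5825,-0.1937,-0.0121]
print(c2w(p,[[-170,-36,20],[-60,-36,20]]))
```

```text
0.1 [0.653 0.487 0.1  ] 0.1376947784540604 edge [0.652 0.354 0.1  ] side umax 121.96865343555089 vmax 618.5936596036411 -187.78536900257365
0.2 [0.634 0.425 0.2  ] 0.12195665550642991 edge [0.633 0.307 0.2  ] side umax 139.43666093755428 vmax 488.53209942138403 -142.928237469855
0.3 [0.615 0.362 0.3  ] 0.10621853255879944 edge [0.614 0.259 0.3  ] side umax 159.5032495143794 vmax 348.2434346875151 -94.49026705155569
0.4 [0.597 0.299 0.4  ] 0.09048040961116897 edge [0.596 0.212 0.4  ] side umax 182.48873096306778 vmax 196.4720191224885 -41.283871358935244
0.5 [0.578 0.236 0.5  ] 0.0747422866635385 edge [0.577 0.164 0.5  ] side umax 208.91165529526182 vmax 31.747883684358243 16.873064961628245
0.6 [0.559 0.174 0.6  ] 0.059004163715908 edge [0.558 0.117 0.6  ] side umax 240.01722946302033 vmax -145.91251275518252 81.49166559573572
[0.225 0.487 0.596] [ 0.488 -0.062  0.975]
[[ 0.549 -0.023  0.02 ]
 [ 0.547 -0.133  0.02 ]]
```

```bash
cat > pl.py <<'E'
from h import *
from scipy.spatial.transform import Rotation as Ro
P0=[0.5825,-0.1937,-0.0121]
def plan(tgt,n,yawt=None,op=None,frm=None):
    s=monitor.state();R=Ro.from_rotvec(s["tool_rot"]);p=s["tcp_pos"].copy()
    if yawt is not None:
        a=-np.pi/2+P0[2];yd=np.array([-np.sin(a),np.cos(a),0]);zd=np.array([0,0,-1.]);Rt=Ro.from_matrix(np.c_[np.cross(yd,zd),yd,zd])
        tot=(R.inv()*Rt).as_rotvec()*yawt
    else: tot=np.zeros(3)
    d=(np.array(tgt)-p)/n
    for i in range(n):
        sh=R.inv().apply(d);print(np.round(tot/n,3).tolist(),np.round(sh,4).tolist())
        R=R*Ro.from_rotvec(tot/n);
E
python3 -c "
from pl import *
plan([.33,.15,.23],10,.5)"
```

```text
[-0.0, 0.0, 0.061] [-0.0255, -0.0292, 0.0001]
[-0.0, 0.0, 0.061] [-0.0272, -0.0276, 0.0001]
[-0.0, 0.0, 0.061] [-0.0289, -0.0259, 0.0001]
[-0.0, 0.0, 0.061] [-0.0304, -0.0241, 0.0001]
[-0.0, 0.0, 0.061] [-0.0318, -0.0222, 0.0001]
[-0.0, 0.0, 0.061] [-0.0331, -0.0202, 0.0001]
[-0.0, 0.0, 0.061] [-0.0343, -0.0181, 0.0001]
[-0.0, 0.0, 0.061] [-0.0353, -0.016, 0.0001]
[-0.0, 0.0, 0.061] [-0.0362, -0.0138, 0.0001]
[-0.0, 0.0, 0.061] [-0.037, -0.0116, 0.0001]
```

>>> jog_arm(
  plan=[
    [0, 0, 0.061, -0.0255, -0.0292, 0, 0.7],
    [0, 0, 0.061, -0.0272, -0.0276, 0, 0.7],
    [0, 0, 0.061, -0.0289, -0.0259, 0, 0.7],
    [0, 0, 0.061, -0.0304, -0.0241, 0, 0.7],
    [0, 0, 0.061, -0.0318, -0.0222, 0, 0.7],
    [0, 0, 0.061, -0.0331, -0.0202, 0, 0.7],
    [0, 0, 0.061, -0.0343, -0.0181, 0, 0.7],
    [0, 0, 0.061, -0.0353, -0.016, 0, 0.7],
    [0, 0, 0.061, -0.0362, -0.0138, 0, 0.7],
    [0, 0, 0.061, -0.037, -0.0116, 0, 0.7],
  ],
)

```text
clock: 1.45
tcp_pos: [0.3299, 0.1399, 0.2301]
tool_rot: [1.488, 2.765, -0.001]
wrist_force: [0.8, 0.3, 0.9]
opening: 0.697
```

```bash
python3 -c "
from pl import *
plan([.549,-.018,.15],10,1)"
```

```text
[0.0, 0.0, 0.06] [-0.0252, 0.0096, 0.0081]
[0.0, 0.0, 0.06] [-0.0246, 0.0111, 0.0081]
[0.0, 0.0, 0.06] [-0.0239, 0.0125, 0.0081]
[0.0, 0.0, 0.06] [-0.0231, 0.0139, 0.008]
[0.0, 0.0, 0.06] [-0.0223, 0.0153, 0.008]
[0.0, 0.0, 0.06] [-0.0213, 0.0166, 0.008]
[0.0, 0.0, 0.06] [-0.0203, 0.0178, 0.008]
[0.0, 0.0, 0.06] [-0.0192, 0.019, 0.008]
[0.0, 0.0, 0.06] [-0.018, 0.0201, 0.008]
[0.0, 0.0, 0.06] [-0.0168, 0.0211, 0.008]
```

>>> jog_arm(
  plan=[
    [0, 0, 0.06, -0.0252, 0.0096, 0.008, 0.7],
    [0, 0, 0.06, -0.0246, 0.0111, 0.008, 0.7],
    [0, 0, 0.06, -0.0239, 0.0125, 0.008, 0.7],
    [0, 0, 0.06, -0.0231, 0.0139, 0.008, 0.7],
    [0, 0, 0.06, -0.0223, 0.0153, 0.008, 0.7],
    [0, 0, 0.06, -0.0213, 0.0166, 0.008, 0.7],
    [0, 0, 0.06, -0.0203, 0.0178, 0.008, 0.7],
    [0, 0, 0.06, -0.0192, 0.019, 0.008, 0.7],
    [0, 0, 0.06, -0.018, 0.02, 0.008, 0.7],
    [0, 0, 0.06, -0.0168, 0.021, 0.008, 0.7],
  ],
)

```text
clock: 2.7
tcp_pos: [0.5522, -0.0286, 0.1482]
tool_rot: [2.266, 2.174, 0.002]
wrist_force: [0.1, -0.4, -0.2]
opening: 0.698
```

```bash
python3 -c "
from pl import *
s=monitor.state();print(w2c(P0,s['tcp_pos']),Ro.from_rotvec(s['tool_rot']).as_matrix().round(3))
for n,o in(('top',(225,130)),('side',(200,80))):
    cv2.imwrite(f'pics/{n}1.png',cv2.resize(get_image(n)[o[1]:o[1]+170,o[0]:o[0]+230,::-1],None,fx=3.4,fy=3.4,interpolation=cv2.INTER_CUBIC))
"
```

```text
[[-164.69004719  -32.27432164  148.15404447]] [[ 0.042  0.999  0.002]
 [ 0.999 -0.042 -0.   ]
 [-0.     0.002 -1.   ]]
```

View pics/side1.png

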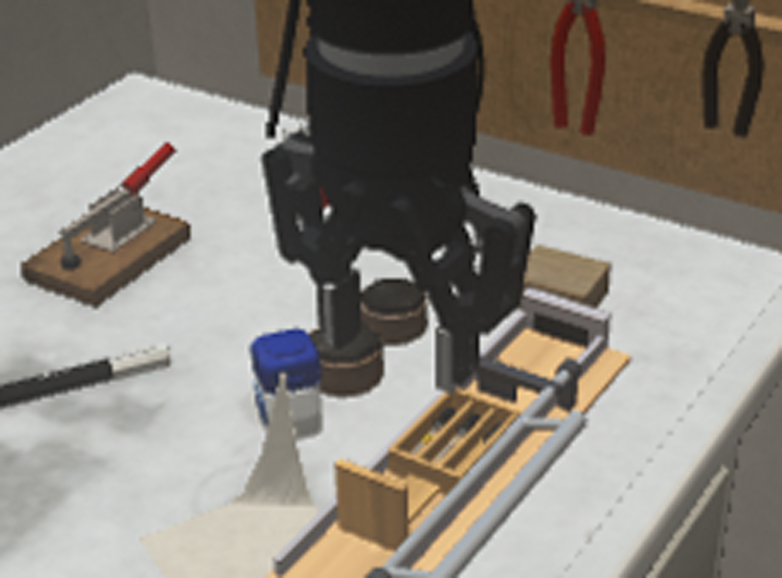

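View pics/top1.png

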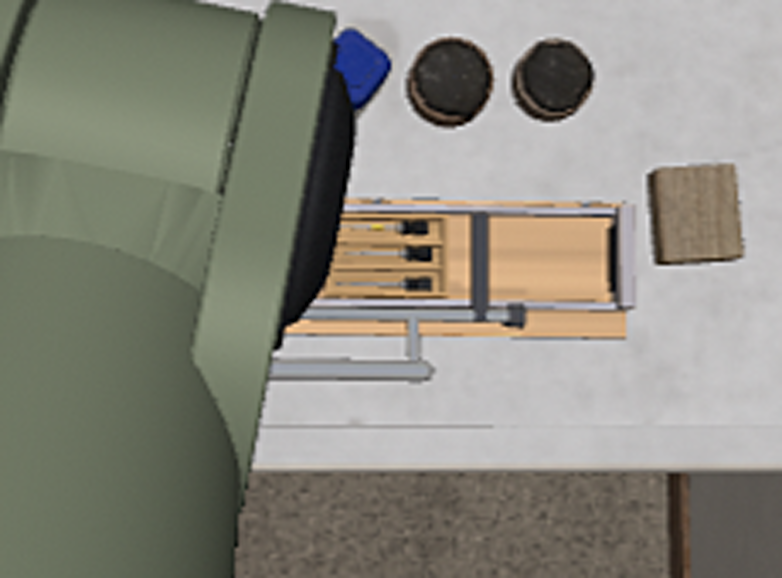

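```bash
python3 -c "
from pl import *
s=monitor.state();t=s['tcp_pos'];R=Ro.from_rotvec(s['tool_rot'])
im=cv2.imread('pics/side1.png')
for sg,c in((1,(0,0,255)),(-1,(0,255,0))):
  for dz in(-6,-9):
   Q=[]
   for y in(30,44):
    for x in(-11,11):
      w=t+R.apply([x/1e3,sg*y/1e3,dz/1e3]);q=(proj('side',w)[0]-(200,80)+.5)*3.4;Q.append(q);print(sg,y,x,dz,q.round())
   for i,j in((0,1),(1,3),(3,2),(2,0)):cv2.line(im,tuple(int(a) for a in Q[i]),tuple(int(a) for a in Q[j]),c,1)
cv2.imwrite('pics/s1o.png',cv2.resize(im[200:420,240:560],None,fx=2.4,fy=2.4))
"
```

```text
1 30 -11 -6 [364. 335.]
1 30 11 -6 [339. 356.]
1 44 -11 -6 [342. 327.]
1 44 11 -6 [317. 347.]
1 30 -11 -9 [364. 330.]
1 30 11 -9 [339. 351.]
1 44 -11 -9 [342. 322.]
1 44 11 -9 [316. 343.]
-1 30 -11 -6 [464. 372.]
-1 30 11 -6 [439. 395.]
-1 44 -11 -6 [488. 382.]
-1 44 11 -6 [464. 405.]
-1 30 -11 -9 [464. 368.]
-1 30 11 -9 [439. 390.]
-1 44 -11 -9 [488. 377.]
-1 44 11 -9 [464. 400.]
```

View pics/s1o.png

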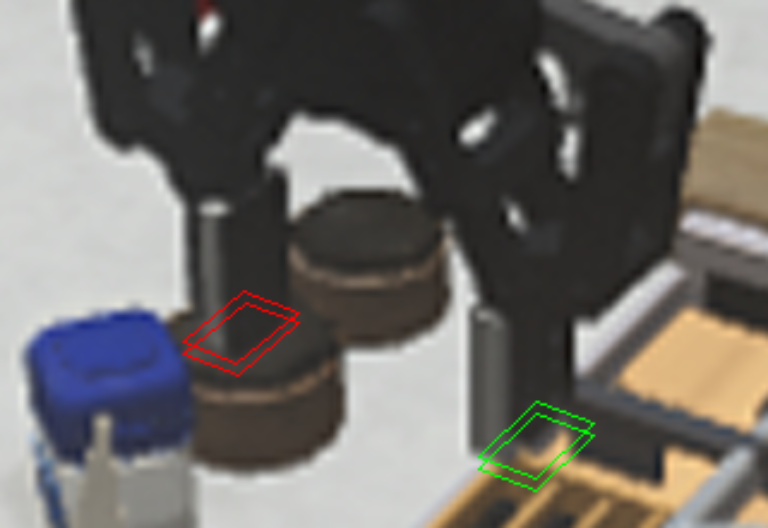

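```bash
python3 -c "
from pl import *
t=c2w(P0,[-167,-36,62])[0];print(t)
plan(t,8,1)"
```

```text
[ 0.54852329 -0.02627664  0.062     ]
[0.0, 0.0, -0.004] [0.0004, -0.0006, 0.0107]
[0.0, 0.0, -0.004] [0.0004, -0.0006, 0.0107]
[0.0, 0.0, -0.004] [0.0004, -0.0006, 0.0107]
[0.0, 0.0, -0.004] [0.0004, -0.0006, 0.0107]
[0.0, 0.0, -0.004] [0.0004, -0.0006, 0.0107]
[0.0, 0.0, -0.004] [0.0004, -0.0006, 0.0107]
[0.0, 0.0, -0.004] [0.0004, -0.0006, 0.0107]
[0.0, 0.0, -0.004] [0.0004, -0.0006, 0.0107]
```

>>> jog_arm(
  plan=[
    [0, 0, -0.004, 0.0004, -0.0006, 0.0107, 0.7],
    [0, 0, -0.004, 0.0004, -0.0006, 0.0107, 0.7],
    [0, 0, -0.004, 0.0004, -0.0006, 0.0107, 0.7],
    [0, 0, -0.004, 0.0004, -0.0006, 0.0107, 0.7],
    [0, 0, -0.004, 0.0004, -0.0006, 0.0107, 0.7],
    [0, 0, -0.004, 0.0004, -0.0006, 0.0107, 0.7],
    [0, 0, -0.004, 0.0004, -0.0006, 0.0107, 0.7],
    [0, 0, -0.004, 0.0004, -0.0006, 0.0107, 0.7],
    [0, 0, 0, 0, 0, 0, 0.7],
    [0, 0, 0, 0, 0, 0, 0.7],
  ],
)

```text
clock: 4.05
tcp_pos: [0.5451, -0.024, 0.0556]
tool_rot: [-2.226, -2.216, 0.001]
wrist_force: [1.1, -0.4, -0.1]
opening: 0.701
```

```bash
cat > look.py <<'E'
from pl import *
import sys
k=sys.argv[1]
s=monitor.state();R=Ro.from_rotvec(s['tool_rot']).as_matrix();print('chute',w2c(P0,s['tcp_pos']).round(1),'F',s['wrist_force'].round(1),s['clock'],'yaw err',(np.arctan2(R[1,1],R[0,1])-P0[2]).round(4),'tilt',R[:,2].round(3))
o=(250,110);cv2.imwrite(f'pics/side{k}.png',cv2.resize(get_image('side')[o[1]:o[1]+170,o[0]:o[0]+170,::-1],None,fx=3.5,fy=3.5,interpolation=cv2.INTER_CUBIC))
E
python3 look.py 2
```

```text
chute [[-169.2  -39.4   55.6]] F [ 1.1 -0.4 -0.1] 4.05 yaw err 0.0078 tilt [-0.001  0.    -1.   ]
```

View pics/side2.png

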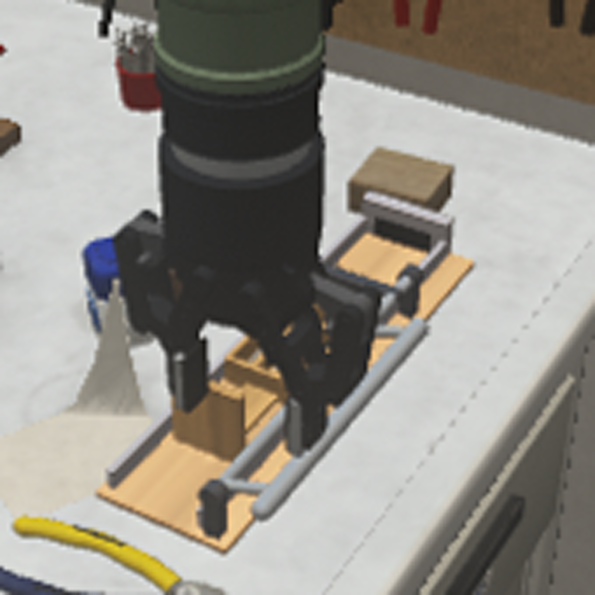

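```bash
cat > ov.py <<'E'
from pl import *
import sys
k,dz,zb,yb=sys.argv[1],float(sys.argv[2]),float(sys.argv[3]),float(sys.argv[4])
s=monitor.state();t=s['tcp_pos'];R=Ro.from_rotvec(s['tool_rot'])
im=cv2.imread(f'pics/side{k}.png');o=(250,110)
def ln(W,c):
    q=(proj('side',W)-o+.5)*3.5*2
    for i in range(len(q)-1): cv2.line(im,tuple(int(v) for v in q[i]),tuple(int(v) for v in q[i+1]),c,1,cv2.LINE_AA)
im=cv2.resize(im,None,fx=2,fy=2,interpolation=cv2.INTER_CUBIC)
for sg in(1,-1):
    ln(np.array([t+R.apply([x/1e3,sg*y/1e3,-dz/1e3]) for x,y in((-11,29),(11,29),(11,43),(-11,43),(-11,29))]),(0,0,255))
for dy in(-6,6):ln(c2w(P0,[[-205,yb+dy,zb],[-35,yb+dy,zb]]),(0,255,0))
cv2.imwrite(f'pics/so{k}.png',im[600:1100,300:960])
E
python3 ov.py 2 10 46 -72
```

```text
(no output)
```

View pics/so2.png

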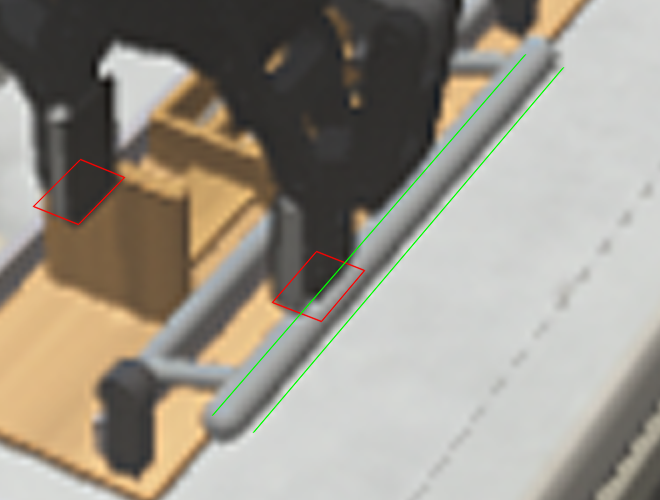

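>>> jog_arm(
  plan=[
    [0, 0, 0.004, 0.001, 0.002, 0, 0.7],
    [0, 0, 0.003, 0.001, 0.002, 0, 0.7],
    [0, 0, 0, 0, 0, 0.003, 0.7],
    [0, 0, 0, 0, 0, 0.003, 0.7],
    [0, 0, 0, 0, 0, 0.003, 0.7],
    [0, 0, 0, 0, 0, 0.003, 0.7],
    [0, 0, 0, 0, 0, 0.003, 0.7],
    [0, 0, 0, 0, 0, 0.002, 0.7],
    [0, 0, 0, 0, 0, 0, 0.7],
    [0, 0, 0, 0, 0, 0, 0.7],
  ],
)

```text
clock: 5.35
tcp_pos: [0.5502, -0.0221, 0.0386]
tool_rot: [2.234, 2.208, 0.001]
wrist_force: [-0.3, -0.0, 1.0]
opening: 0.7
```

```bash
python3 look.py 3;python3 ov.py 3 11 46 -70.5
```

```text
chute [[-171.2  -34.4   38.6]] F [-0.3 -0.   1. ] 5.35 yaw err 0.0003 tilt [ 0.001 -0.    -1.   ]
```

View pics/so3.png

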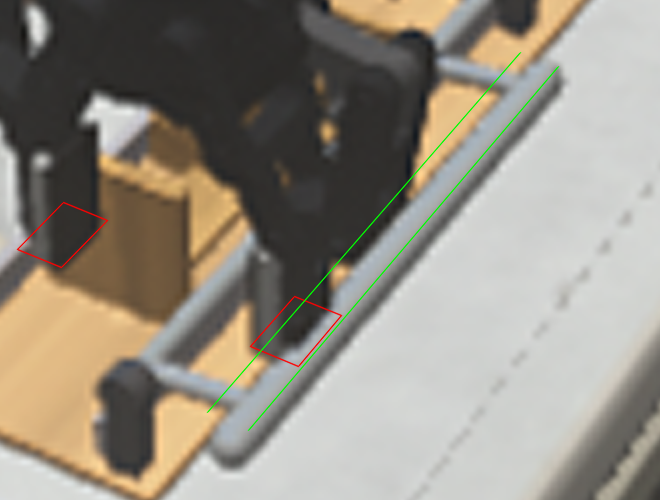

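>>> jog_arm(
  plan=[
    [0, 0, 0, -0.001, -0.001, 0, 0.7],
    [0, 0, 0, -0.001, -0.001, 0, 0.7],
    [0, 0, 0, -0.001, -0.0005, 0.002, 0.7],
    [0, 0, 0, 0, 0, 0.002, 0.7],
    [0, 0, 0, 0, 0, 0.002, 0.7],
    [0, 0, 0, 0, 0, 0.002, 0.7],
    [0, 0, 0, 0, 0, 0.002, 0.7],
    [0, 0, 0, 0, 0, 0.002, 0.7],
    [0, 0, 0, 0, 0, 0, 0.7],
    [0, 0, 0, 0, 0, 0, 0.7],
  ],
)

```text
clock: 6.65
tcp_pos: [0.5481, -0.0248, 0.026]
tool_rot: [2.234, 2.208, 0.003]
wrist_force: [-0.1, 1.4, 2.3]
opening: 0.702
```

```bash
python3 look.py 4;python3 ov.py 4 8 24 -70.5
```

```text
chute [[-168.5  -36.4   26. ]] F [-0.1  1.4  2.3] 6.65 yaw err 0.0005 tilt [ 0.002  0.001 -1.   ]
```

View pics/so4.png

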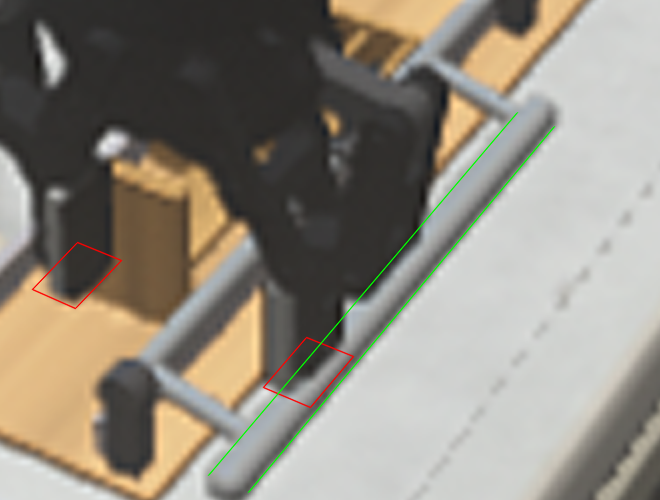

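View pics/side4.png

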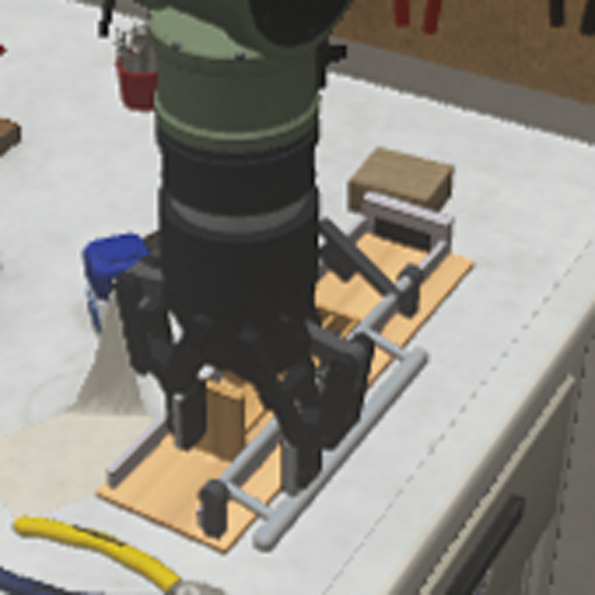

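>>> jog_arm(
  plan=[
    [0, 0, 0, 0, 0, 0.002, 0.7],
    [0, 0, 0, 0, 0, 0.0015, 0.7],
    [0, 0, 0, -0.002, 0, 0, 0.7],
    [0, 0, 0, -0.003, 0, 0, 0.7],
    [0, 0, 0, -0.004, 0, 0, 0.7],
    [0, 0, 0, -0.004, 0, 0, 0.7],
    [0, 0, 0, -0.004, 0, 0, 0.7],
    [0, 0, 0, -0.003, 0, 0, 0.7],
    [0, 0, 0, -0.002, 0, 0, 0.7],
    [0, 0, 0, 0, 0, 0, 0.7],
  ],
)

```text
clock: 7.95
tcp_pos: [0.548, -0.0465, 0.0225]
tool_rot: [-2.232, -2.209, -0.009]
wrist_force: [-0.2, 3.6, 2.6]
opening: 0.703
```

```bash
python3 look.py 5;python3 ov.py 5 6 22 -70.5
```

```text
chute [[-146.8  -36.3   22.5]] F [-0.2  3.6  2.6] 7.95 yaw err 0.0016 tilt [ 0.003  0.005 -1.   ]
```

View pics/side5.png

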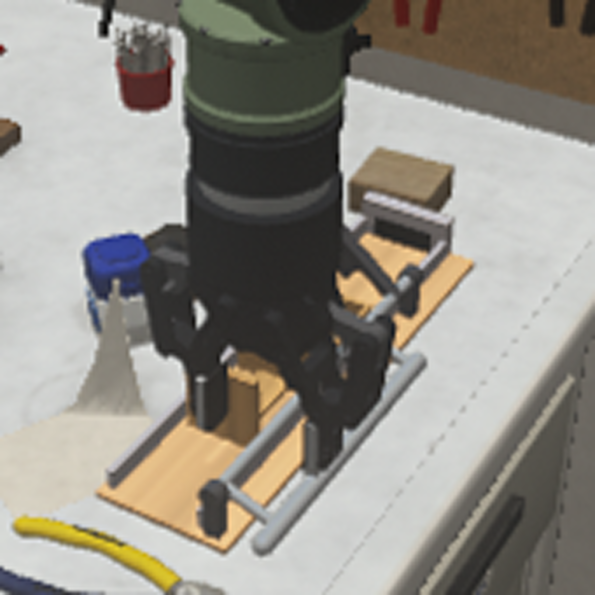

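View pics/so5.png

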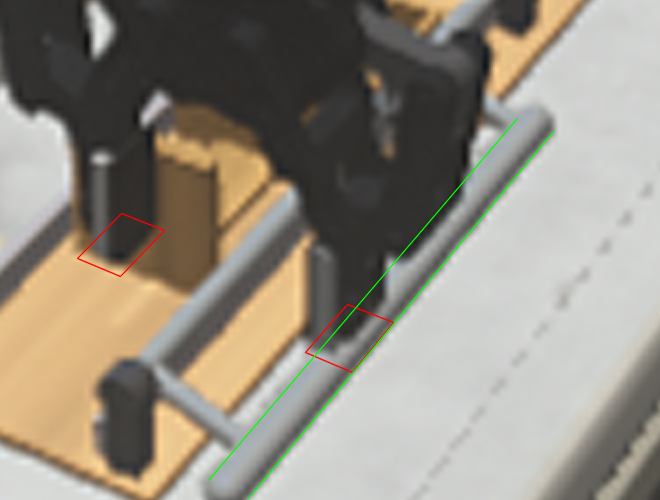

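>>> jog_arm(
  plan=[
    [0, 0, 0, -0.003, 0, 0, 0.7],
    [0, 0, 0, -0.004, 0, 0, 0.7],
    [0, 0, 0, -0.004, 0, 0, 0.7],
    [0, 0, 0, -0.004, 0, 0, 0.7],
    [0, 0, 0, -0.004, 0, 0, 0.7],
    [0, 0, 0, -0.004, 0, 0, 0.7],
    [0, 0, 0, -0.004, 0, 0, 0.7],
    [0, 0, 0, -0.004, 0, 0, 0.7],
    [0, 0, 0, -0.003, 0, 0, 0.7],
    [0, 0, 0, -0.002, 0, 0, 0.7],
  ],
)

```text
clock: 9.25
tcp_pos: [0.5476, -0.0844, 0.0225]
tool_rot: [-2.231, -2.209, -0.01]
wrist_force: [0.5, 2.8, 4.8]
opening: 0.698
```

```bash
python3 look.py 6;python3 ov.py 6 6 22 -70.5
```

```text
chute [[-108.9  -36.2   22.5]] F [0.5 2.8 4.8] 9.25 yaw err 0.0023 tilt [ 0.003  0.006 -1.   ]
```

View pics/side6.png

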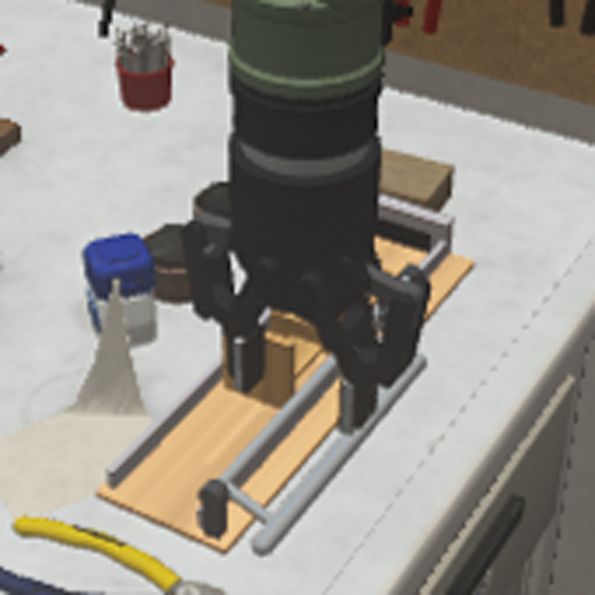

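>>> jog_arm(
  plan=[
    [0, 0, 0, -0.003, 0, 0, 0.7],
    [0, 0, 0, -0.004, 0, 0, 0.7],
    [0, 0, 0, -0.004, 0, 0, 0.7],
    [0, 0, 0, -0.004, 0, 0, 0.7],
    [0, 0, 0, -0.004, 0, 0, 0.7],
    [0, 0, 0, -0.004, 0, 0, 0.7],
    [0, 0, 0, -0.004, 0, 0, 0.7],
    [0, 0, 0, -0.004, 0, 0, 0.7],
    [0, 0, 0, -0.003, 0, 0, 0.7],
    [0, 0, 0, -0.002, 0, 0, 0.7],
  ],
)

```text
clock: 10.55
tcp_pos: [0.5473, -0.1228, 0.0224]
tool_rot: [-2.23, -2.209, -0.011]
wrist_force: [0.1, 4.5, 4.4]
opening: 0.698
```

```bash
python3 look.py 7; python3 -c "
from pl import *
o=(225,150);cv2.imwrite('pics/top7.png',cv2.resize(get_image('top')[o[1]:o[1]+120,o[0]:o[0]+220,::-1],None,fx=3.5,fy=3.5,interpolation=cv2.INTER_CUBIC))"
```

```text
chute [[-70.5 -36.1  22.4]] F [0.1 4.5 4.4] 10.55 yaw err 0.0026 tilt [ 0.003  0.007 -1.   ]
```

View pics/side7.png

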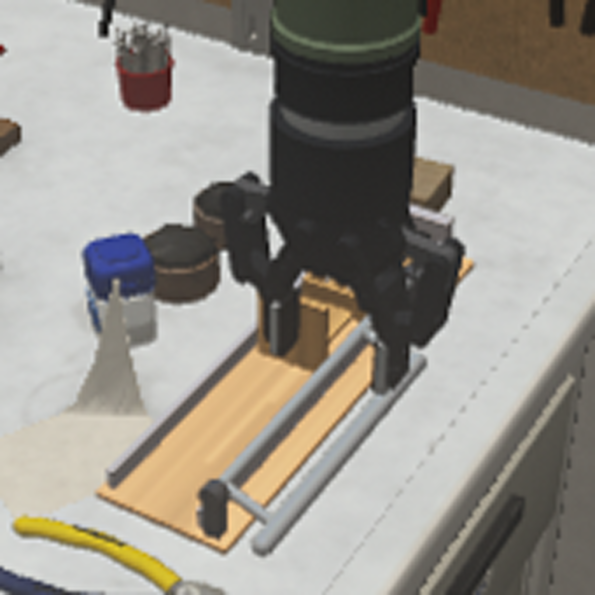

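View pics/top7.png

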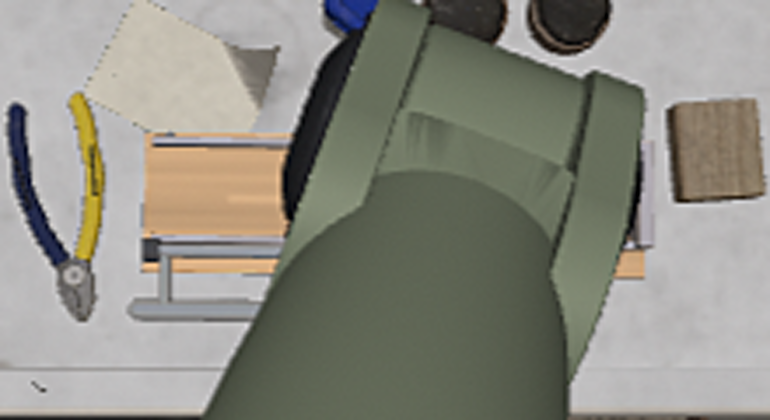

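>>> jog_arm(
  plan=[
    [0, 0, 0, -0.002, 0, 0, 0.7],
    [0, 0, 0, -0.002, 0, 0, 0.7],
    [0, 0, 0, -0.002, 0, 0, 0.7],
    [0, 0, 0, -0.0015, 0, 0, 0.7],
    [0, 0, 0, -0.001, 0, 0, 0.7],
    [0, 0, 0, -0.001, 0, 0, 0.7],
    [0, 0, 0, -0.001, 0, 0, 0.7],
    [0, 0, 0, -0.001, 0, 0, 0.7],
    [0, 0, 0, -0.001, 0, 0, 0.7],
    [0, 0, 0, -0.001, 0, 0, 0.7],
  ],
)

```text
clock: 11.9
tcp_pos: [0.5471, -0.1324, 0.0224]
tool_rot: [-2.222, -2.21, -0.022]
wrist_force: [0.4, 7.4, 5.8]
opening: 0.7
```

```bash
python3 look.py 8
```

```text
chute [[-60.8 -36.1  22.4]] F [0.4 7.4 5.8] 11.9 yaw err 0.0067 tilt [ 0.004  0.016 -1.   ]
```

View pics/side8.png

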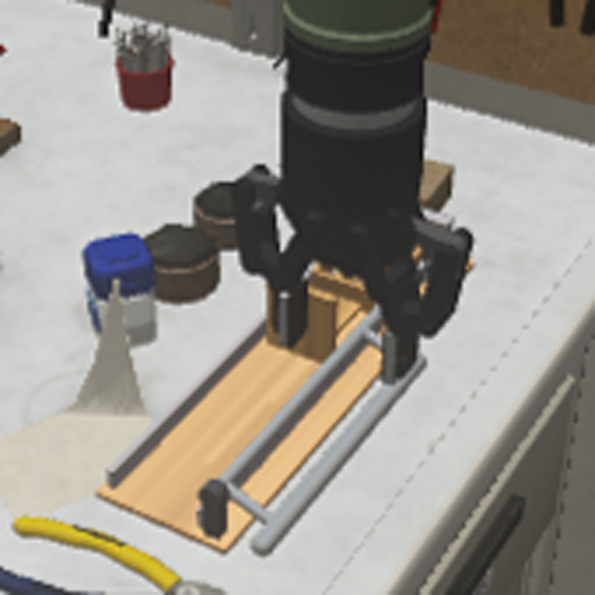

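>>> jog_arm(
  plan=[
    [0, -0.004, 0, -0.002, 0, 0, 0.7],
    [0, -0.004, 0, -0.002, 0, 0, 0.7],
    [0, -0.004, 0, -0.002, 0, 0, 0.7],
    [0, -0.004, 0, -0.002, 0, 0, 0.7],
    [0, -0.002, 0, -0.002, 0, 0, 0.7],
    [0, -0.002, 0, -0.002, 0, 0, 0.7],
    [0, -0.002, 0, -0.002, 0, 0, 0.7],
    [0, -0.002, 0, -0.002, 0, 0, 0.7],
    [0, 0, 0, -0.002, 0, 0, 0.7],
    [0, 0, 0, -0.002, 0, 0, 0.7],
  ],
)

```text
clock: 13.2
tcp_pos: [0.547, -0.1327, 0.0224]
tool_rot: [-2.195, -2.224, -0.043]
wrist_force: [-0.5, 10.7, 7.4]
opening: 0.695
```

```bash
python3 look.py 9; python3 -c "
from pl import *
o=(225,150);cv2.imwrite('pics/top9.png',cv2.resize(get_image('top')[o[1]:o[1]+120,o[0]:o[0]+220,::-1],None,fx=3.5,fy=3.5,interpolation=cv2.INTER_CUBIC))"
```

```text
chute [[-60.6 -36.2  22.4]] F [-0.5 10.7  7.4] 13.2 yaw err 0.0247 tilt [ 0.008  0.031 -0.999]
```

View pics/side9.png

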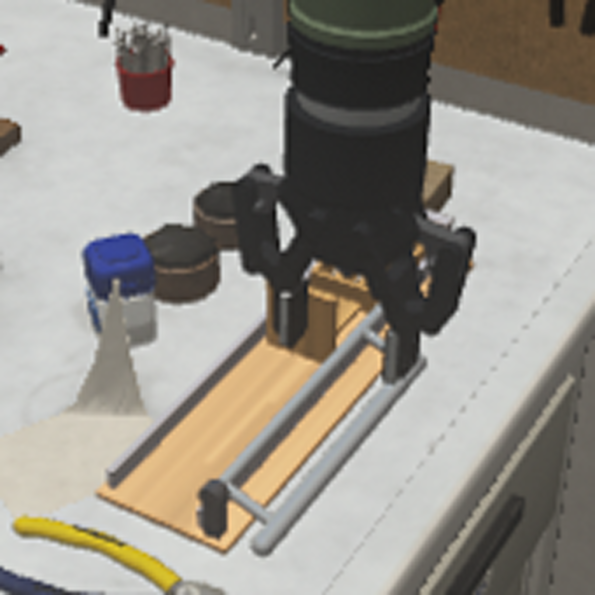

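```bash
python3 -c "
from pl import *
im=cv2.imread('pics/side9.png');o=(250,110);im=cv2.resize(im,None,fx=2,fy=2,interpolation=cv2.INTER_CUBIC)
q=(proj('side',c2w(P0,[[-49,23,56],[-49,-23,56],[-49,-23,6],[-49,23,6],[-49,23,56]]))-o+.5)*7
for i in range(4):cv2.line(im,tuple(int(v) for v in q[i]),tuple(int(v) for v in q[i+1]),(0,0,255),1)
cv2.imwrite('pics/so9.png',im[400:850,400:1000])
"
```

```text
(no output)
```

View pics/so9.png

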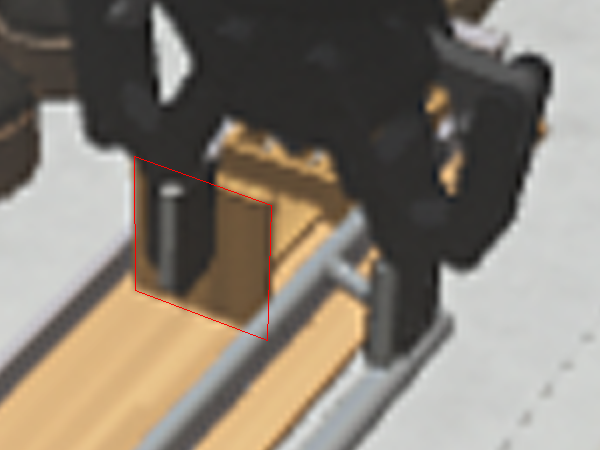

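>>> jog_arm(
  plan=[
    [0, 0, 0, 0.002, 0, 0, 0.7],
    [0, 0, 0, 0.002, 0, 0, 0.7],
    [0, 0, 0, 0.002, 0, 0, 0.7],
    [0, -0.005, 0.005, 0.002, 0, 0, 0.7],
    [0, -0.005, 0.005, 0, 0, 0, 0.7],
    [0, -0.005, 0.005, 0, 0, 0, 0.7],
    [0, -0.005, 0.005, 0, 0, 0, 0.7],
    [0, 0, 0, 0, 0, 0, 0.7],
    [0, 0, 0, 0, 0, 0, 0.7],
    [0, 0, 0, 0, 0, 0, 0.7],
  ],
)

```text
clock: 14.55
tcp_pos: [0.5471, -0.1294, 0.0225]
tool_rot: [2.231, 2.205, 0.007]
wrist_force: [1.2, -1.1, 2.7]
opening: 0.701
```

```bash
python3 look.py 10
```

```text
chute [[-63.9 -36.2  22.5]] F [ 1.2 -1.1  2.7] 14.55 yaw err 0.0002 tilt [ 0.007 -0.001 -1.   ]
```

View pics/side10.png

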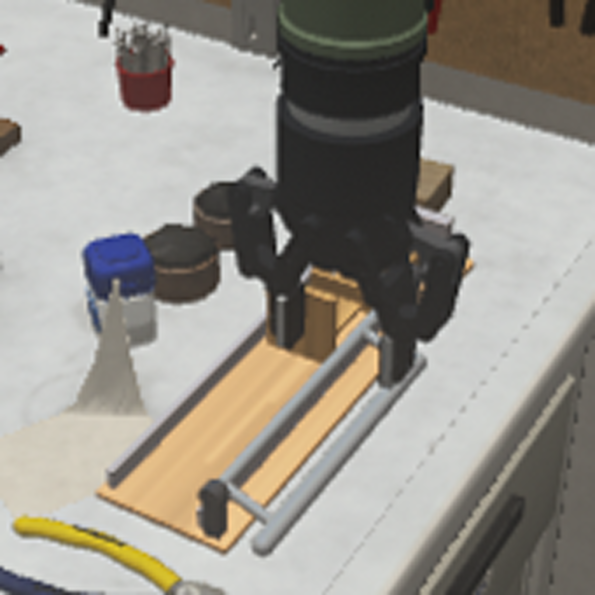

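>>> jog_arm(
  plan=[
    [0, 0, 0, 0.002, 0, 0, 0.7],
    [0, 0, 0, 0.002, 0, 0, 0.7],
    [0, 0, 0, 0, 0, 0, 0.7],
    [0, 0, 0, 0, 0, -0.003, 0.7],
    [0, 0, 0, 0, 0, -0.003, 0.7],
    [0, 0, 0, 0, 0, -0.003, 0.7],
    [0, 0, 0, 0, 0, -0.003, 0.7],
    [0, 0, 0, 0, 0, -0.003, 0.7],
    [0, 0, 0, 0, 0, -0.003, 0.7],
    [0, 0, 0, 0, 0, -0.003, 0.7],
  ],
)

```text
clock: 15.85
tcp_pos: [0.5472, -0.1242, 0.0448]
tool_rot: [2.231, 2.205, 0.01]
wrist_force: [0.3, -0.4, 1.4]
opening: 0.701
```

>>> jog_arm(
  plan=[
    [0, 0, 0, 0, 0, -0.003, 0.7],
    [0, 0, 0, 0, 0, -0.003, 0.7],
    [0, 0, 0, 0, 0, -0.004, 0.7],
    [0, 0, 0, 0, 0, -0.006, 0.7],
    [0, 0, 0, 0, 0, -0.01, 0.7],
    [0, 0, 0, 0, 0, -0.015, 0.7],
    [0, 0, 0, 0, 0, -0.02, 0.7],
    [0, 0, 0, 0, 0, -0.025, 0.7],
    [0, 0, 0, 0, 0, -0.025, 0.7],
    [0, 0, 0, 0, 0, -0.015, 0.7],
  ],
)

```text
clock: 17.1
tcp_pos: [0.545, -0.1239, 0.1787]
tool_rot: [2.233, 2.207, 0.009]
wrist_force: [0.0, -0.5, 0.0]
opening: 0.702
```

```bash
python3 look.py 11
```

```text
chute [[-69.3 -38.4 178.7]] F [ 0.  -0.5  0. ] 17.1 yaw err 0.0004 tilt [ 0.006  0.002 -1.   ]
```

View pics/side11.png

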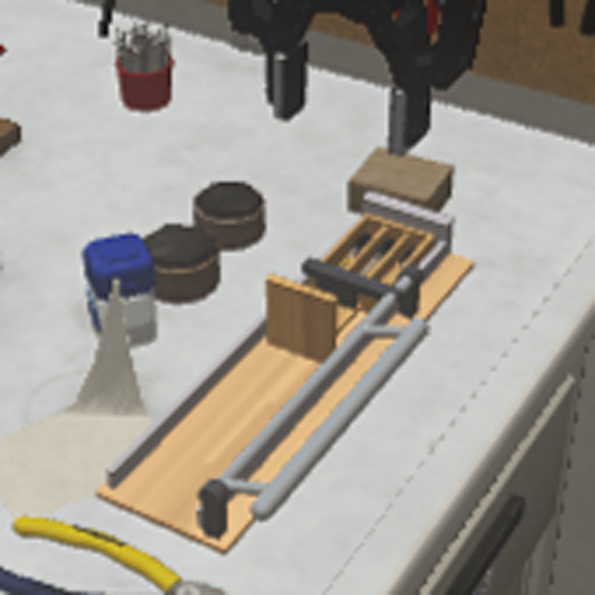

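>>> jog_arm(
  plan=[
    [0, 0, 0, 0.02, -0.01, 0, 0.7],
    [0, 0, 0, 0.03, -0.01, 0, 0.7],
    [0, 0, 0, 0.03, -0.015, 0, 0.7],
    [0, 0, 0, 0.03, -0.015, 0, 0.7],
    [0, 0, 0, 0.03, -0.015, 0, 0.7],
    [0, 0, 0, 0.03, -0.015, 0, 0.7],
    [0, 0, 0, 0.02, -0.01, 0, 0.7],
    [0, 0, 0, 0.01, -0.005, 0, 0.7],
    [0, 0, 0, 0, 0, 0, 0.7],
    [0, 0, 0, 0, 0, 0, 0.7],
  ],
)

```text
clock: 18.4
tcp_pos: [0.4411, 0.0888, 0.1783]
tool_rot: [-2.23, -2.211, -0.007]
wrist_force: [-0.7, -0.3, -0.0]
opening: 0.703
```

```bash
python3 look.py 12; python3 -c "
from pl import *
o=(225,150);im=cv2.resize(get_image('top')[o[1]:o[1]+120,o[0]:o[0]+220,::-1],None,fx=3.5,fy=3.5,interpolation=cv2.INTER_CUBIC)
cv2.imwrite('pics/top12.png',im)"
```

```text
chute [[-280.8 -144.8  178.3]] F [-0.7 -0.3 -0. ] 18.4 yaw err 0.0039 tilt [ 0.002  0.004 -1.   ]
```

View pics/top12.png

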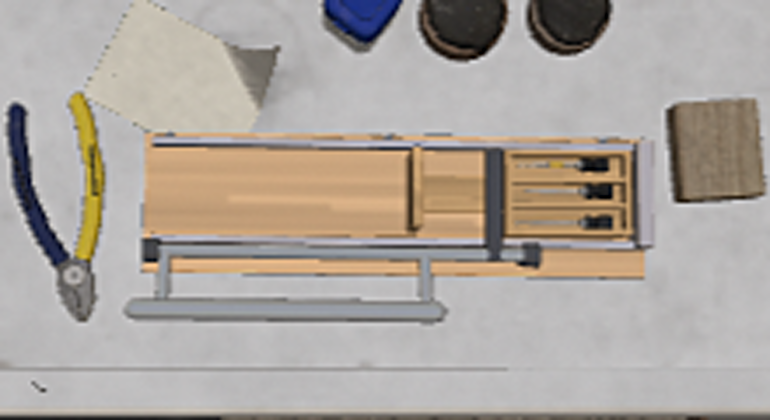

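View pics/side12.png

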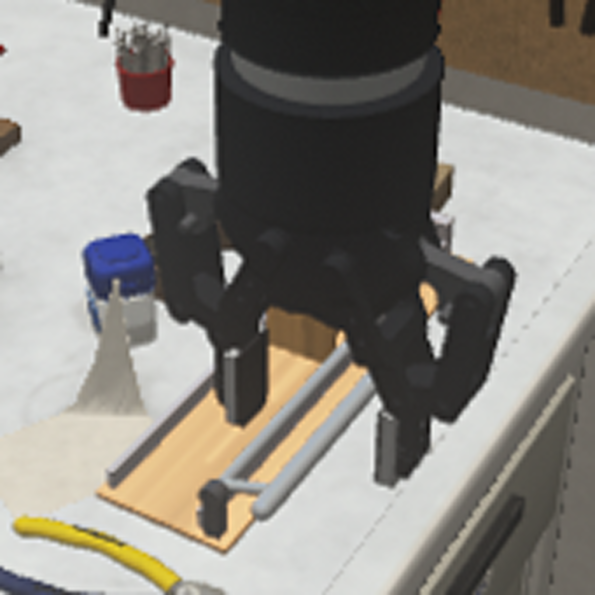

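```bash
python3 -c "
from h import *
P0=[0.5825,-0.1937,-0.0121]
for x in(-51,-49,-47):print(x,(proj('top',c2w(P0,[x,0,56]))-(225,150)+.5)*3.5)
print(robot.sign_off())"
```

```text
-51 [[410.11940188 186.49881821]]
-49 [[413.63405817 186.5506873 ]]
-47 [[417.14815032 186.60254806]]
the job is handed in; nothing more can be done
None
```

The rack is home against the end stop, the gate is shut behind its body, and I handed the job in at about 18.5 s.

I pressed the bar down with the near fingertip to about 0.65 rad, estimated from the pictures. Keeping it down, I slid the rack along the chute with the other finger on the centre of its end plate. At the stop I backed the fingers about 8 mm off the plate, let the bar up slowly and moved the arm clear.

**Last checks**
- **Rack home:** The tool stood still while the push force rose to about 11 N. The top view puts the plate's rear face at about chute x = -50 mm against the expected -49. That view is only good to 1 to 2 mm, so I relied on the hard stop rather than the picture for "fully home".
- **Gate:** In both views it is down, lying behind the rack body.
- **Burs and bystanders:** All three burs are in their bays. The cutters, block, jar and two dops look unmoved in the pictures; I did not measure them.
- **Forces:** The largest reading was about 13 N at the wrist, taken only at the end of each move. The arm touches nothing, and the last readings were within about 1 N of zero.

While pushing against the stop the tool tilted by about 0.03 rad. It came back straight when I backed off.

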